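Refit the taper plug of an air-line cock

TASK

Pick out the brass taper plug that fits the valve body (the larger of the two tapered ones, not the small one and not the straight-sided one) and seat it fully home in the body's tapered cup, with its flat tang in line with the pipe. Keeping it seated, turn it by a good 30 degrees to one side to check that it rocks free, turn it back into line with the pipe and let go. Leave the other two plugs standing where they are.

Things in the scene. Friction and masses are not known exactly. Their poses are not given: they have to be found in the camera images.
- plug_mid (a point): Taper plug to fit, the widest of the three: brass, upright on its small end, 80 mm tall, about 0.6 kg. Tapered body 40 mm high, 40 mm wide at the foot, 62 at its top; round collar 74 mm wide, 7 thick; flat tang on top, 46 mm long, 14 thick, 33 high, to grip across its thickness. Point: on the axis, half-way up (40 mm). x along the tang, y across it, z up; half-turn symmetric.
- seat (a point): Valve body, brass, fixed on a dark steel base 190 x 90 mm. Point: centre of its cup's rim, 66 mm above the bench. z up, x along the pipe stubs that leave both sides. Open tapered cup, 65 mm wide at the rim (81 outside), 46 deep. The plug fits with about 1.5 mm play and turns freely about z; fully home, its collar lies on the rim and its half-way point coincides with this one.
- small_mid (a point): Bystander: a small brass taper plug of the same form, 56 mm tall, collar 50 mm diameter, standing upright. The point is on its axis half-way up (28 mm). Not to be moved.
- straight_mid (a point): Bystander: a brass plug as tall as the right one (80 mm) and with the same tang, but with a straight cylindrical body 50 mm in diameter and no wider collar, standing upright. The point is on its axis half-way up (40 mm). Not to be moved.
There are look-alikes about, which are no part of the job. What is shaped like the part that bears seat but blue is not meant.

How it is judged:
By the outcome, as a careful person would: the job done as asked, in the order asked, and still so for the second after the job is handed in, with the robot touching nothing.
It also fails if it takes over 42 s, if anything falls off the work surface, if the arm or the gripper's body presses on something with over 40 N, if the wrist force passes 120 N, or if a joint passes its speed limit or range.

ROBOT

A 7-joint arm with a two-finger parallel gripper is mounted at the origin on the work surface. World frame = base frame: x ahead of the robot, y to its left, z up, the work surface at z = 0. Lengths are in m, angles in rad, forces in N, time in s.
With the tool pointing down it reaches from about 0.4 to 0.875 m from the base axis. Payload 6.5 kg.
Tool frame: the origin (TCP) lies midway between the tips of the shut fingers; the grasp point (between the pads) lies 19 mm behind it; z points along the fingers, y is the line along which they close (so a half turn about z gives the same grasp; the last joint's range is limited). The gripper opens to 88 mm and grips with 3 to 60 N. Pads are 18 mm wide; open, the fingers measure 123 mm over their backs; the gripper's body (75 mm by 187 mm) begins 45 mm behind the grasp point.
Start: joints at [-1.382, 0.536, -0.004, 1.538, 0.003, 1.067, -0.071], TCP at [0.164, 0.629, 0.239] pointing down, gripper open.
Joint ranges: [-2.7, 2.7], [-0.37, 2.16], [-1.27, 1.26], [0.24, 2.4], [-1.31, 4.45], [0.19, 1.91], [-2.76, 2.76]. Speed limits (rad/s): [2.39, 2.39, 3.14, 3.14, 3.14, 3.14, 3.14].

INTERFACE

Orientations are given as [roll, pitch, yaw] about the fixed x, y, z axes, in that order (R = Rz(yaw) Ry(pitch) Rx(roll)).
In Python, from bench import monitor, eyes, arm gives the robot as it stands. The module is installed in compiled form; this text tells all that it offers.
- The arm moves only by the tool drive_tool, never from a script. Its argument "series" is a list that holds one entry, the list of rows, each a list of 5 numbers: the shift along the tool's x, y, z in mm, then the turn about the tool's z in degrees, then the opening, from -1 (shut) to 1 (fully open), so that 0 is half open. A call has 1 to 10 rows; each row shifts and turns the commanded pose from where the row before left it, along the tool's axes as they then stand; what a row does not reach is not made up. A row lasts 1/10 s, in which the tool goes at most 50 mm and 8.59 degrees, less where a joint would pass 70% of its speed; a pose out of reach is approached as far as the arm can. A call is refused whole if a number of a shift passes 50 or a number of a turn 8.59, either way. A call with a gripper value outside its range is refused whole. The fingers move at their own pace and stop on an object; "grip_force" is the grip in N (left out, the last holds). Time passes only in rows, so rows that do not move let the fingers close. It gives the time, the measured TCP pose, the force, the opening and the grip force at its end, in the units of the state.
- monitor.get_obs(): the state, without advancing time (a new reading comes with each control period).
- eyes.capture(name): name is "side" or "top"; returns a dict with "img" (400x640x3 uint8, blue, green, red), "mtx" (3x3 intrinsics, pixels), "T" (4x4, takes a point from camera to world coordinates). Camera axes: x right, y up, looking along -z (the intrinsics and any distortion apply to the point x, -y, -z); pixel columns grow to the right and rows downward; lengths in m; the calibration is good to about 2 mm. A picture is of the moment at which its call begins. There is no depth.
- arm.hand_in(): hands the job in; it is judged then, once.
The state is a dict: "clock": time; "joints": joint angles; "joint_velocities": joint speeds; "joint_torque": joint torques, N m; "tcp_pos": TCP position; "tool_rot": TCP orientation; "ft_force": force on the tool from outside, world axes, zero at the start; "ft_torque": the same for the moment, N m; "opening": opening from 0.0 (shut) to 1.0 (fully open); "grasp_force": force on a finger pad.
Only numpy, scipy, OpenCV 4.12 (cv2) and the standard library are available. Lean on these libraries where they do the work, as an engineer would, in place of code of your own. Each camera call takes 0.05 s, during which the arm holds its last target. There are 200 camera calls.

## Working session

There is one attempt and no reset: what is moved stays moved. The work goes in short steps, Python scripts to look and compute and a tool call to move; the robot and the scene stay as the last step left them, time stands still between calls to the robot, and variables do not carry over. Pictures are saved under pics/ and viewed, at most 10 in all, crops included, and the job is handed in when it is done.

Besides the shell and the picture viewer there is one more tool, called after "Call:" as a command line: name --argument value ..., lists and objects as JSON in quotes. drive_tool: Moves the arm, as the interface text tells. Its arguments: {"type":"object","properties":{"series":{"type":"array"},"grip_force":{"type":"number"}},"required":["series"]}

```bash
mkdir -p pics; python3 - <<'E'
from bench import monitor, eyes, arm
import cv2,numpy as np
for n in("top","side"):
    c=eyes.capture(n); cv2.imwrite(f"pics/{n}0.png",c["img"]); np.savez(f"{n}0.npz",**{k:v for k,v in c.items()})
    print(n,c.keys(),c["mtx"].round(1).tolist(),c["T"].round(4).tolist())
o=monitor.get_obs(); print({k:np.round(v,3).tolist() for k,v in o.items()})
E
```

```text
top dict_keys(['img', 'mtx', 'T']) [[383.6, 0.0, 320.1], [0.0, 383.6, 201.6], [0.0, 0.0, 1.0]] [[-0.0206, 0.9918, -0.126, 0.4643], [-0.9996, -0.0178, 0.0234, 0.0433], [0.021, 0.1265, 0.9918, 0.9504], [0.0, 0.0, 0.0, 1.0]]
side dict_keys(['img', 'mtx', 'T']) [[484.9, 0.0, 319.0], [0.0, 484.9, 188.9], [0.0, 0.0, 1.0]] [[-0.974, 0.1501, -0.1696, 0.3844], [-0.2265, -0.6484, 0.7268, 0.8785], [-0.0008, 0.7463, 0.6656, 0.8559], [0.0, 0.0, 0.0, 1.0]]
{'clock': 0.1, 'joints': [-1.382, 0.537, -0.004, 1.539, 0.003, 1.067, -0.071], 'joint_velocities': [-0.001, -0.001, 0.0, -0.003, -0.0, -0.001, -0.0], 'joint_torque': [0.002, -57.208, 0.993, -25.223, -0.056, 0.013, 0.0], 'tcp_pos': [0.164, 0.628, 0.238], 'tool_rot': [-3.14, 0.0, 2.887], 'ft_force': [0.598, -0.606, -0.646], 'ft_torque': [-0.006, 0.04, 0.007], 'grasp_force': 0.0, 'opening': 0.999}
```

View pics/top0.png

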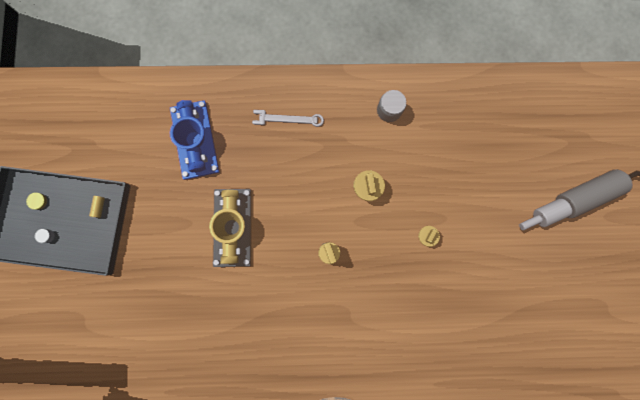

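View pics/side0.png

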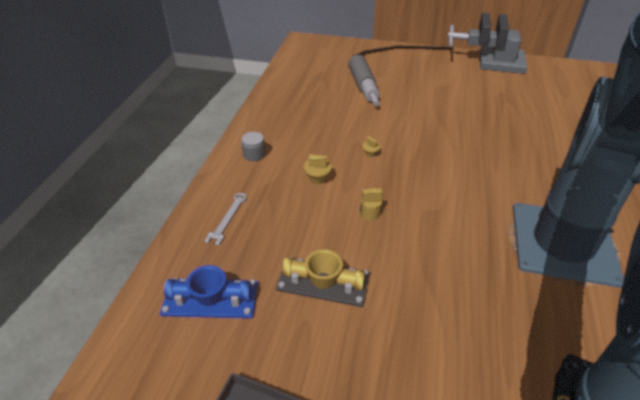

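Top: wide plug near (369,185), brass body cup (228,226), straight plug (330,254), small plug (430,237). The blue body is a decoy. Next I'll enlarge the target and the seat.

```bash
python3 - <<'E'
import cv2,numpy as np
def crop(n,x,y,w,h,s):
    im=np.load(f"{n}0.npz")["img"][y:y+h,x:x+w]
    r=cv2.resize(im,None,fx=s,fy=s,interpolation=cv2.INTER_CUBIC)
    for i in range(0,w,10):
        cv2.line(r,(i*s,0),(i*s,5 if i%50 else 10),(255,255,255),1); cv2.putText(r,str(x+i),(i*s,16),0,.3,(255,255,255),1)
    for j in range(10,h,10):
        cv2.line(r,(0,j*s),(5,j*s),(255,255,255),1); cv2.putText(r,str(y+j),(6,j*s+4),0,.3,(255,255,255),1)
    return r
a=np.hstack([crop("top",345,160,50,50,8),crop("top",205,185,50,50,8)])
a2=crop("side",290,140,100,90,4); b2=crop("side",275,235,100,90,4)
# top seat needs rows 185-270
a=np.hstack([crop("top",345,160,50,36*0+50,6),crop("top",200,185,60,86,6)[:300]*0+crop("top",200,185,60,86,6)[:300]])
t=crop("top",200,183,60,88,6); p=crop("top",340,160,60,50,6)
p=np.vstack([p,np.zeros((t.shape[0]-p.shape[0],p.shape[1],3),np.uint8)])
cv2.imwrite("pics/c1.png",np.hstack([p,t]))
cv2.imwrite("pics/c2.png",np.hstack([a2,b2]))
E
```

```text
(no output)
```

View pics/c1.png

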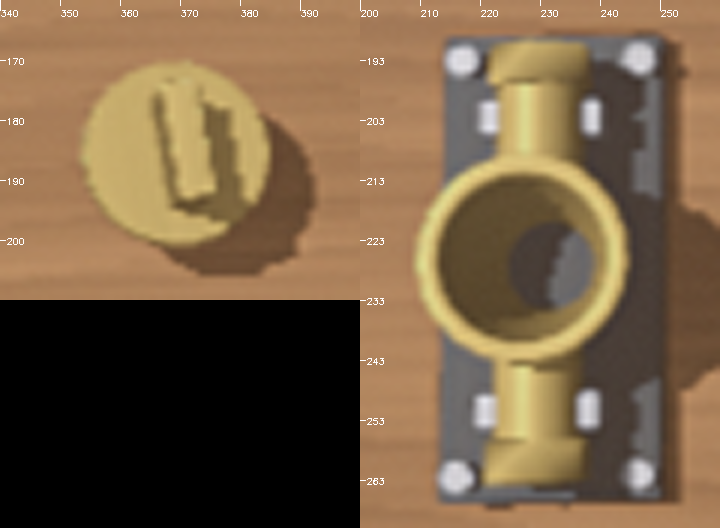

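View pics/c2.png

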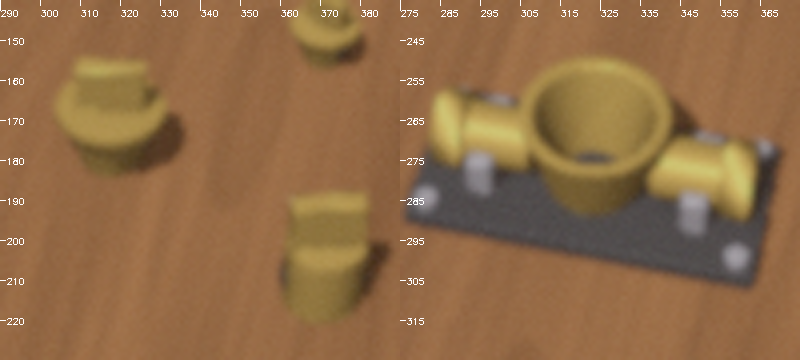

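Top: plug collar centre (369.3,185.6), tang top centre (371.2,183.8) with its long edges running (365.8,175.3)→(369.3,194.2). Cup rim centre (227.0,226.2), pipe flange ends (229.8,193)→(229.2,260.5). Side: collar centre (317.7,166), rim centre (324.3,264.5).

```bash
cat > h.py <<'E'
import numpy as np
C={n:np.load(f"{n}0.npz") for n in("top","side")}
def onz(n,p,z):
    K,T=C[n]["mtx"],C[n]["T"]; v=np.linalg.inv(K)@[p[0],p[1],1]; d=T[:3,:3]@[v[0],-v[1],-v[2]]; o=T[:3,3]
    return o+d*(z-o[2])/d[2]
E
python3 - <<'E'
from h import *
r=lambda n,a,b,z:(onz(n,a,z)[:2].round(4),onz(n,b,z)[:2].round(4), (np.degrees(np.arctan2(*(onz(n,b,z)-onz(n,a,z))[1::-1]))%180).round(1))
P=lambda n,a,z:print(n,a,onz(n,a,z)[:2].round(4))
P("top",(369.3,185.6),.045);P("top",(371.2,183.8),.08);P("side",(317.7,166),.045);P("side",(318,155.5),.08)
P("top",(227,226.2),.066);P("side",(324.3,264.5),.066)
P("top",(330,254),.08);P("top",(430,237),.056)
print("tang",r("top",(365.8,175.3),(369.3,194.2),.08),r("top",(373,173.7),(375.8,191.7),.08),r("side",(309,154.8),(327,156),.08))
print("pipe",r("top",(229.8,193),(229.2,260.5),.045),r("top",(217,193),(216,262.7),.01),r("top",(246.7,192.7),(246.7,262),.01),r("side",(287,266),(360.5,279.5),.045))
for s in (0,): print("widths",onz("top",(209.3,226),.066)[:2]-onz("top",(244.7,226),.066)[:2])
E
```

```text
top (369.3, 185.6) [ 0.616  -0.0969]
top (371.2, 183.8) [ 0.6143 -0.096 ]
side (317.7, 166) [ 0.615  -0.0952]
side (318, 155.5) [ 0.6142 -0.0957]
top (227, 226.2) [0.5237 0.2372]
side (324.3, 264.5) [0.5213 0.2439]
top (330, 254) [0.4558 0.003 ]
top (430, 237) [ 0.49  -0.233]
tang (array([ 0.6345, -0.0842]), array([ 0.5901, -0.0907]), np.float64(8.3)) (array([ 0.6379, -0.1011]), array([ 0.5957, -0.106 ]), np.float64(6.6)) (array([ 0.6378, -0.0933]), array([ 0.5909, -0.0989]), np.float64(6.8))
pipe (array([0.6039, 0.236 ]), array([0.4454, 0.236 ]), np.float64(0.0)) (array([0.6098, 0.2748]), array([0.44 , 0.275]), np.float64(179.9)) (array([0.6093, 0.2019]), array([0.4402, 0.2013]), np.float64(0.2)) (array([0.6015, 0.2489]), array([0.4429, 0.2489]), np.float64(0.0))
widths [0.00155789 0.08081066]
```

Plug is at about (0.615,−0.096), tang at about 7°. Seat is at about (0.523,0.238), pipe at 0°. Moving over the plug.

Call:
drive_tool --series '[[[-34, -33, 0, 0, 1], [-34, -33, 0, 0, 1], [-34, -33, 0, 0, 1], [-34, -33, 0, 0, 1], [-34, -33, 0, 0, 1], [-34, -33, 0, 0, 1], [-34, -33, 0, 0, 1], [-34, -33, 0, 0, 1], [-34, -33, 0, 0, 1], [-34, -33, 0, 0, 1]]]'

```text
clock: 1.1
tcp_pos: [0.4102, 0.2221, 0.2387]
tool_rot: [3.142, -0.0, 2.887]
ft_force: [0.2, 0.7, -0.4]
opening: 1.0
grasp_force: 0.0
```

Call:
drive_tool --series '[[[-34, -33, 0, 0, 1], [-34, -33, 0, 0, 1], [-34, -33, 0, 0, 1], [-34, -33, 0, 0, 1], [-34, -33, 0, 0, 1], [-34, -32, 0, 0, 1], [-34, -32, 0, 0, 1], [-34, -32, 0, 0, 1], [0, 0, 0, -7.3, 1], [0, 0, 0, -7.3, 1]]]'

```text
clock: 2.1
tcp_pos: [0.6071, -0.0991, 0.2379]
tool_rot: [-3.141, -0.001, -3.139]
ft_force: [-0.6, 0.9, 0.5]
opening: 1.0
grasp_force: 0.0
```

Call:
drive_tool --series '[[[0, 0, 0, -7.2, 1], [0, 0, 0, 0, 1], [0, 0, 0, 0, 1]]]'

```text
clock: 2.4
tcp_pos: [0.6069, -0.0971, 0.2385]
tool_rot: [3.141, -0.0, -3.019]
ft_force: [0.5, -0.7, -0.0]
opening: 0.999
grasp_force: 0.0
```

Call:
drive_tool --series '[[[-8, 0, 20, 0, 1], [0, 0, 40, 0, 1], [0, 0, 40, 0, 1], [0, 0, 40, 0, 1], [0, 0, 20, 0, 1], [0, 0, 15, 0, 1], [0, 0, 10, 0, 1], [0, 0, 0, 0, 1], [0, 0, 0, 0, 1]]]'

```text
clock: 3.3
tcp_pos: [0.6159, -0.0963, 0.0547]
tool_rot: [-3.141, 0.002, -3.016]
ft_force: [-0.4, 0.7, -0.4]
opening: 0.999
grasp_force: 0.0
```

```bash
python3 - <<'E'
from bench import eyes,monitor
import cv2,numpy as np
t=eyes.capture("top")["img"];s=eyes.capture("side")["img"]
f=lambda im,x,y:cv2.resize(im[y:y+80,x:x+80],None,fx=5,fy=5,interpolation=cv2.INTER_CUBIC)
cv2.imwrite("pics/g1.png",np.hstack([f(t,330,145),f(s,275,120)]))
print(monitor.get_obs()["tcp_pos"])
E
```

```text
[ 0.6160724  -0.096342    0.05501842]
```

View pics/g1.png

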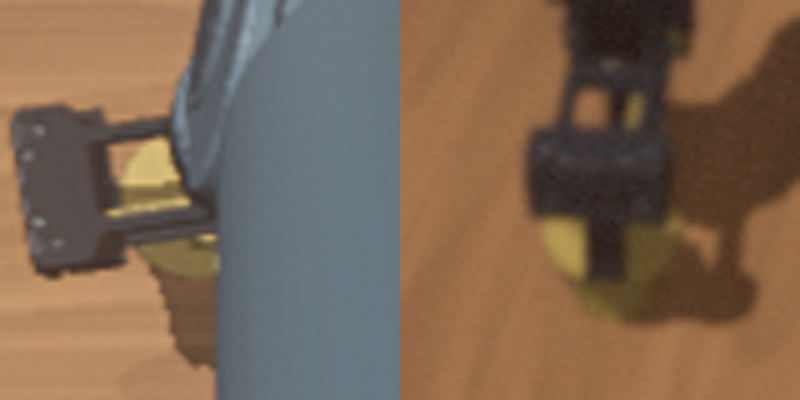

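The fingers straddle the tang, with the collar centred under them in the side view (~(612,235) in the crop). Closing.

Call:
drive_tool --series '[[[0, 0, 4, 0, 1], [0, 0, 0, 0, -1], [0, 0, 0, 0, -1], [0, 0, 0, 0, -1], [0, 0, 0, 0, -1], [0, 0, 0, 0, -1], [0, 0, 0, 0, -1], [0, 0, 0, 0, -1], [0, 0, 0, 0, -1]]]' --grip_force 45

```text
clock: 4.3
tcp_pos: [0.6151, -0.0961, 0.0497]
tool_rot: [-3.142, 0.0, -3.016]
ft_force: [-0.1, 0.0, 0.7]
opening: 0.3
grasp_force: 0.0
```

Call:
drive_tool --series '[[[0, 0, 0, 0, -1], [0, 0, 0, 0, -1], [0, 0, 0, 0, -1], [0, 0, 0, 0, -1]]]'

```text
clock: 4.7
tcp_pos: [0.615, -0.0958, 0.0497]
tool_rot: [3.141, -0.0, -3.016]
ft_force: [0.5, 1.2, -1.0]
opening: 0.155
grasp_force: 44.8
```

Call:
drive_tool --series '[[[0, 0, -10, 0, -1], [0, 0, -30, 0, -1], [0, 0, -40, 0, -1], [0, 0, -30, 0, -1], [5, 34, 0, 0, -1], [5, 34, 0, 0, -1], [5, 34, 0, 0, -1], [5, 34, 0, 0, -1], [5, 34, 0, 0, -1], [5, 34, 0, 0, -1]]]'

```text
clock: 5.7
tcp_pos: [0.5586, 0.1032, 0.1598]
tool_rot: [-3.141, -0.001, -3.016]
ft_force: [0.1, -0.5, -5.9]
opening: 0.153
grasp_force: 44.8
```

Call:
drive_tool --series '[[[5, 34, 0, 0, -1], [5, 34, 0, 0, -1], [5, 34, 0, 0, -1], [4, 34, 0, 0, -1], [0, 0, 0, 7.2, -1], [0, 0, 0, 0, -1], [0, 0, 0, 0, -1]]]'

```text
clock: 6.4
tcp_pos: [0.5238, 0.2336, 0.1597]
tool_rot: [-3.14, -0.0, -3.14]
ft_force: [-0.1, 0.3, -5.4]
opening: 0.156
grasp_force: 44.8
```

```bash
python3 - <<'E'
from bench import eyes,monitor
import cv2,numpy as np
t=eyes.capture("top")["img"];s=eyes.capture("side")["img"]
f=lambda im,x,y:cv2.resize(im[y:y+120,x:x+100],None,fx=4,fy=4,interpolation=cv2.INTER_CUBIC)
cv2.imwrite("pics/g2.png",np.hstack([f(t,180,160),f(s,275,190)]))
o=monitor.get_obs();print(o["tcp_pos"],o["tool_rot"],o["ft_force"],o["joints"])
E
```

```text
[0.52407644 0.23346891 0.15975081] [-3.14068322e+00 -1.12701975e-04 -3.14143558e+00] [ 0.10513737 -1.15496247 -5.34230126] [-0.66187803  0.51144853  0.2174468   1.82039137 -0.14314371  0.82550205
  1.19690262]
```

View pics/g2.png

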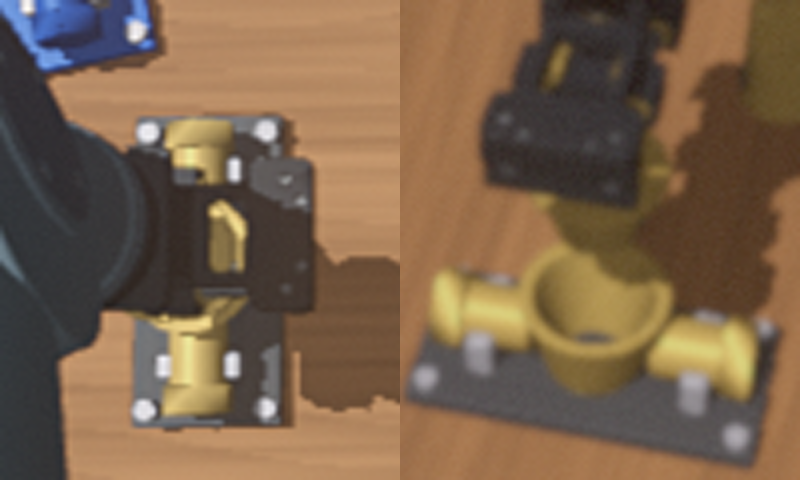

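The plug hangs above the cup. The rim in the side view is centred at (324.4,265.5), giving y≈0.239. Lowering to 10 mm above home.

Call:
drive_tool --series '[[[1.5, 5, 10, 0, -1], [0, 0, 20, 0, -1], [0, 0, 20, 0, -1], [0, 0, 14, 0, -1], [0, 0, 8, 0, -1], [0, 0, 0, 0, -1], [0, 0, 0, 0, -1]]]'

```text
clock: 7.2
tcp_pos: [0.5228, 0.2401, 0.0881]
tool_rot: [3.141, 0.001, 3.142]
ft_force: [0.2, 0.3, -4.6]
opening: 0.159
grasp_force: 44.8
```

```bash
python3 - <<'E'
from bench import eyes,monitor
import cv2,numpy as np
t=eyes.capture("top")["img"];s=eyes.capture("side")["img"]
f=lambda im,x,y:cv2.resize(im[y:y+80,x:x+80],None,fx=5,fy=5,interpolation=cv2.INTER_CUBIC)
cv2.imwrite("pics/g3.png",np.hstack([f(t,190,185),f(s,285,220)]))
o=monitor.get_obs();print(o["tcp_pos"],o["tool_rot"],o["ft_force"],o["ft_torque"])
E
```

```text
[0.52305365 0.24034563 0.08857707] [ 3.14080575e+00  1.52468981e-03 -3.14147153e+00] [-0.1932096  -0.11146326 -5.35986162] [ 0.06557464 -0.00056052  0.00401685]
```

View pics/g3.png

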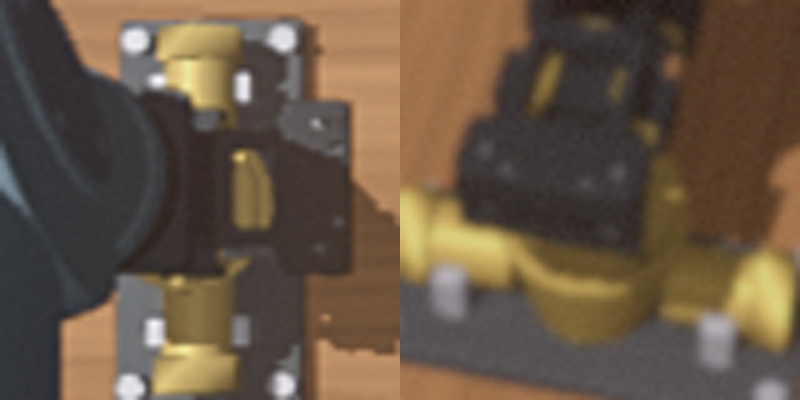

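The plug is in the cup mouth with no contact yet. Lowering in small steps and watching force.

Call:
drive_tool --series '[[[0, -1, 3, 0, -1], [0, 0, 2, 0, -1], [0, 0, 0, 0, -1]]]'

```text
clock: 7.6
tcp_pos: [0.5221, 0.2389, 0.0826]
tool_rot: [-3.141, -0.0, -3.142]
ft_force: [0.3, 0.4, -4.7]
opening: 0.154
grasp_force: 44.8
```

Call:
drive_tool --series '[[[0, 0, 1.5, 0, -1], [0, 0, 1, 0, -1], [0, 0, 0, 0, -1]]]'

```text
clock: 7.9
tcp_pos: [0.5222, 0.239, 0.0801]
tool_rot: [-3.141, -0.0, -3.141]
ft_force: [0.1, -0.4, -5.9]
opening: 0.153
grasp_force: 44.8
```

Call:
drive_tool --series '[[[0, 0, 1, 0, -1], [0, 0, 1, 0, -1], [0, 0, 0, 0, -1]]]'

```text
clock: 8.2
tcp_pos: [0.5223, 0.239, 0.0781]
tool_rot: [-3.141, -0.0, -3.141]
ft_force: [0.1, -0.2, -5.4]
opening: 0.154
grasp_force: 44.8
```

Call:
drive_tool --series '[[[0, 0, 1, 0, -1], [0, 0, 0.7, 0, -1], [0, 0, 0, 0, -1]]]'

```text
clock: 8.5
tcp_pos: [0.5222, 0.239, 0.0764]
tool_rot: [-3.142, -0.0, -3.142]
ft_force: [-0.4, 0.2, -5.7]
opening: 0.153
grasp_force: 44.8
```

Call:
drive_tool --series '[[[0, 0, 0.6, 0, -1], [0, 0, 0.6, 0, -1], [0, 0, 0, 0, -1]]]'

```text
clock: 8.8
tcp_pos: [0.5224, 0.2391, 0.0757]
tool_rot: [3.141, 0.0, -3.142]
ft_force: [-1.0, -0.5, -1.7]
opening: 0.155
grasp_force: 44.9
```

Call:
drive_tool --series '[[[0, 0, 0.7, 0, -1], [0, 0, 0, 0, -1]]]'

```text
clock: 9.0
tcp_pos: [0.5224, 0.2391, 0.0755]
tool_rot: [3.141, 0.0, -3.142]
ft_force: [-3.8, -0.6, 5.9]
opening: 0.16
grasp_force: 44.9
```

Seated: TCP z matches home and there is upward support. Turning 38° to one side.

Call:
drive_tool --series '[[[0.5, 0, 0, 0, -1], [0, 0, 0, 6, -1], [0, 0, 0, 8, -1], [0, 0, 0, 8, -1], [0, 0, 0, 8, -1], [0, 0, 0, 8, -1], [0, 0, 0, 0, -1], [0, 0, 0, 0, -1], [0, 0, 0, 0, -1]]]'

```text
clock: 9.9
tcp_pos: [0.5235, 0.2401, 0.0756]
tool_rot: [3.138, 0.001, 2.482]
ft_force: [2.6, 3.6, 6.0]
opening: 0.154
grasp_force: 44.9
```

```bash
python3 - <<'E'
from bench import eyes,monitor
import cv2,numpy as np
t=eyes.capture("top")["img"];s=eyes.capture("side")["img"]
f=lambda im,x,y:cv2.resize(im[y:y+80,x:x+80],None,fx=5,fy=5,interpolation=cv2.INTER_CUBIC)
cv2.imwrite("pics/g4.png",np.hstack([f(t,190,185),f(s,285,220)]))
o=monitor.get_obs();print(o["tcp_pos"],o["tool_rot"],o["ft_force"],o["ft_torque"])
E
```

```text
[0.52347437 0.24003434 0.07564339] [3.13791976e+00 1.33950956e-03 2.48131731e+00] [2.83794719 2.34133691 6.43659084] [ 0.28476627 -0.50949456 -0.00263424]
```

View pics/g4.png

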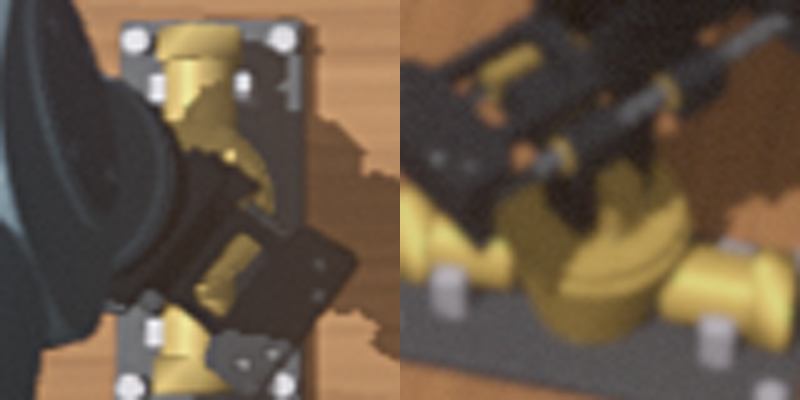

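The tang turned about 38° with the gripper and the collar lies on the rim. Turning back into line.

Call:
drive_tool --series '[[[0, 0, 0, -6, -1], [0, 0, 0, -8, -1], [0, 0, 0, -8, -1], [0, 0, 0, -8, -1], [0, 0, 0, -8, -1], [0, 0, 0, 0, -1], [0, 0, 0, 0, -1]]]'

```text
clock: 10.7
tcp_pos: [0.5222, 0.2397, 0.0755]
tool_rot: [3.14, 0.001, -3.138]
ft_force: [0.7, 1.6, 8.7]
opening: 0.156
grasp_force: 45.0
```

Call:
drive_tool --series '[[[0, 0, -0.5, 0, -1], [0, 0, 0, 0, 1], [0, 0, 0, 0, 1], [0, 0, 0, 0, 1], [0, 0, 0, 0, 1], [0, 0, 0, 0, 1], [0, 0, 0, 0, 1], [0, 0, 0, 0, 1]]]'

```text
clock: 11.5
tcp_pos: [0.5218, 0.239, 0.0751]
tool_rot: [-3.141, -0.0, -3.141]
ft_force: [-0.5, -0.4, 0.3]
opening: 0.762
grasp_force: 0.0
```

Call:
drive_tool --series '[[[0, 0, -10, 0, 1], [0, 0, -20, 0, 1], [0, 0, -40, 0, 1], [0, 0, -40, 0, 1], [0, 0, -20, 0, 1], [0, -40, 0, 0, 1], [0, -40, 0, 0, 1], [0, -40, 0, 0, 1], [0, -40, 0, 0, 1], [0, 0, 0, 0, 1]]]'

```text
clock: 12.5
tcp_pos: [0.5219, 0.0723, 0.2062]
tool_rot: [-3.139, 0.001, 3.133]
ft_force: [-0.2, -0.1, 0.6]
opening: 1.001
grasp_force: 0.0
```

```bash
python3 - <<'E'
from bench import eyes,monitor
import cv2,numpy as np
t=eyes.capture("top")["img"];s=eyes.capture("side")["img"]
f=lambda im,x,y:cv2.resize(im[y:y+90,x:x+80],None,fx=5,fy=5,interpolation=cv2.INTER_CUBIC)
cv2.imwrite("pics/g5.png",np.hstack([f(t,190,185),f(s,285,220)]))
o=monitor.get_obs();print(o["tcp_pos"],o["opening"],o["ft_force"],o["clock"])
E
```

```text
[0.52203494 0.07832418 0.20588711] 0.9985961627186118 [0.68388857 0.39291901 0.65420879] 12.6
```

View pics/g5.png

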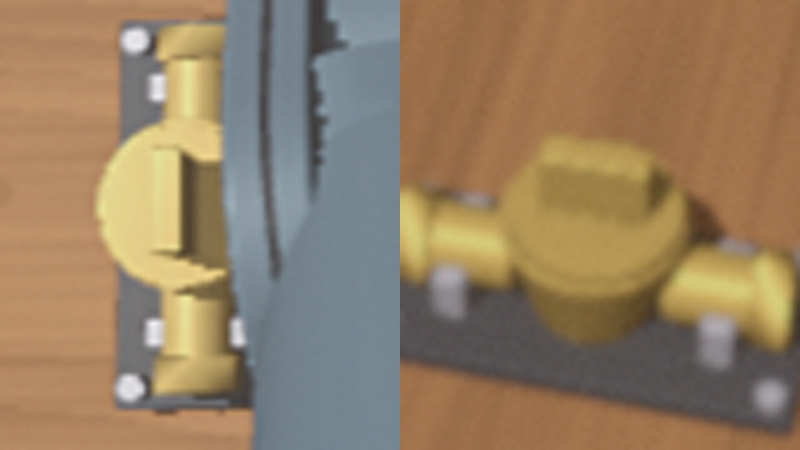

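The plug is flush on the rim. The tang edge runs vertically in the top crop, (153,150)→(153,250), parallel to the pipe, and the gripper is clear. Handing in.

```bash
python3 -c "
from bench import arm
print(arm.hand_in())"
```

```text
the job is handed in; nothing more can be done
None
```

The large taper plug is fully seated in the brass body; I turned it about 38° and back into line with the pipe, let go, left the other two plugs alone, and handed the job in at about 12.6 s (no verdict was shown).

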